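# Tuck the spill strip under the balance apron and hold it down

### The arm

A 6-joint arm with a two-finger parallel gripper is mounted at the origin on the work surface. World frame = base frame: x ahead of the robot, y to its left, z up, the work surface at z = 0. Lengths are in mm, angles in rad, forces in N, time in s.
With the tool pointing down it reaches from about 275 to 750 mm from the base axis. Payload 10.2 kg.
Tool frame: the origin (TCP) lies midway between the tips of the shut fingers; the grasp point (between the pads) lies 19 mm behind it; z points along the fingers, y is the line along which they close (so a half turn about z gives the same grasp; the last joint's range is limited). The gripper opens to 85 mm and grips with 20 to 120 N. Pads are 22 mm wide; open, the fingers measure 114 mm over their backs; the gripper's body (76 mm by 85 mm) begins 54 mm behind the grasp point. The pads swing forward as they close: fully open they stand 13 mm farther back than shut.
Start: joints at [-1.354, 0.313, 1.498, -0, 1.331, -0.223], TCP at [223.512, -475.051, 201.194] pointing down, gripper open.
Joint ranges: [-2.94, 2.94], [-0.97, 2.17], [0.19, 2.56], [-1.23, 4.37], [0.02, 3.11], [-2.88, 2.88]. Speed limits (rad/s): [2.39, 2.39, 3.01, 3.14, 3.14, 3.14].

### API

Orientations are given as a unit quaternion [w, x, y, z].
In Python, from rig import ctrl gives the robot as it stands.
- The arm moves only by the tool send_rows, never from a script. Its argument "targets" is a list of rows, each an object with "offset": the shift along the world's x, y, z in cm, a list of three; "spin": the turn about the world's z in rad. A call has 1 to 8 rows; each row is the pose to reach, as a shift and turn from the pose commanded when the call began; what a row does not reach only later rows make up. A row lasts 1/12 s, in which the tool goes at most 41.7 mm and 7.16 degrees, less where a joint would pass 70% of its speed; a pose out of reach is approached as far as the arm can. A call with a gripper value outside its range is refused whole. "grip" is the opening, from 0 (shut) to 1 (fully open), set as the call begins (left out, the last holds). The fingers move at their own pace and stop on an object; "squeeze" is the grip in N (left out, the last holds). Time passes only in rows, so rows that repeat a pose let the fingers close. It gives the time, the measured TCP pose, the force, the opening and the grip force at its end, in the units of the state.
- ctrl.sense(): the state, without advancing time (a new reading comes with each control period).
- ctrl.capture(name): name is "side" or "top" or "wrist"; returns (picture, depth): 400x640x3 uint8, red, green, blue; 400x640 float32, mm along the optical axis (not along the pixel's ray), 0 where there is no reading.
- ctrl.calibration(name): a dict with "fx", "fy", "cx", "cy" (pixels), "view" (4x4, takes a point from world to camera coordinates); the wrist camera has in their place "mount" (4x4, takes a point from camera to tool coordinates, whose origin is the TCP and whose axes are the flange's). Camera axes: x right, y down, z forward; pixel columns grow to the right and rows downward; lengths in mm; the calibration is good to about 2 mm. A picture is of the moment at which its call begins: read the wrist's pose just before it. calibration takes no time and is no camera call.
- ctrl.finish_job(): hands the job in; it is judged then, once.
Trained networks look in the newest picture that a camera, given by its name, has taken for a name from the list of things; names that differ only in an ending like _2 or _b are one class to them, and where a whole thing is asked for, a point or a joint stands for the part that bears it (a point fixed in the world has none). Each returns a list of dicts, best first, with "conf" (0 to 1); they miss things now and then, are a little off and sometimes report something else, mostly with a low value. They report only what shows in the picture. A call takes as long as a camera call. They do not tell look-alikes from the thing itself.
- ctrl.search_frame(camera, query): "box" ([left, top, right, bottom] in pixels, round what is visible of it).
- ctrl.place_of(camera, query): "uv" ([column, row] in pixels: a listed point, or the origin of a listed thing).
The state is a dict: "time_s": time; "joints": joint angles; "dq": joint speeds; "tau": joint torques, N m; "eef_pos": TCP position; "ee_rot": TCP orientation; "force": force on the tool from outside, world axes, zero at the start; "wrist_torque": the same for the moment, N m; "grip_width": opening from 0.0 (shut) to 1.0 (fully open); "grip_force": force on a finger pad.
Only numpy, scipy, OpenCV 4.12 (cv2) and the standard library are available. Lean on these libraries where they do the work, as an engineer would, in place of code of your own. Each camera call takes 0.05 s, during which the arm holds its last target. There are 200 camera calls.

### The job

Take the spill strip (the full-length, deep one of the three aluminium trims in the compartmented tray) by its upright rib and slide the edge of its deep side well under the hinged steel apron in front of the balance, centred and square to the board, without lifting the apron. Finish while still holding it: keep the strip pressed firmly flat on the plywood board. Leave everything else where it stands.

Things in the scene. Friction and masses are not known exactly. Their poses are not given: they have to be found in the camera images.
- strip: spill strip, bare aluminium, 200 g: flat flange 80 (x) x 110 (y) mm, 4 mm thick, with one upright rib along y over its whole length, 10 mm thick, top 42 mm above the underside. Origin: underside, below the rib's middle. The flange reaches 60 mm to +x of it (deep side, to be tucked) and 20 mm to -x; z up. Lies in any of the 3 compartments, deep side to the tray's +x, away from the robot.
- strip_edge (a point): middle of the edge of the strip's deep side, on the underside: 60 mm along +x from the strip's origin. Axes as the strip's. Of the three trims the strip is the only one both 110 mm long and 80 mm deep.
- board: plywood board, fixed on the bench, 360 (x) x 280 (y) x 18 mm, a laboratory balance on its far part (190 mm wide, top 87 mm above the bench, front at x = +25 mm). Origin: underside, on the centre line; the board spans x = -170 (front edge, towards the robot) to +190 mm. Its top, z = 18 mm, is bare from the front edge to the apron, whose free edge is at x = -60 mm.
- apron (a joint): hinge angle of the apron, rad: a 2 mm steel plate 168 mm wide, hinged along y at the board's x = +5 mm, sloping down towards the robot like a shingle. 0 at rest on its stop, held only by its own 150 g; grows as the free edge lifts (0.1 rad = 7 mm).
- apron_edge (a point): middle of the apron's free edge, underside: 8 mm above the board's top; the gap grows to 20 mm at the hinge, where a batten closes it 66 mm in. The strip goes in along the board's +x, flat on the board or just above it. 15 to 50 mm under counts as well under; 25 to 30 mm is usual and leaves the rib some 30 mm before the apron.
- tray: grey plastic tray, fixed, 290 (x) x 134 (y) x 15 mm, floor and walls 4 mm, two walls making three equal compartments in a row along its x (pitch 95 mm), one trim in each. Origin: centre of its underside.
- short_trim: another aluminium trim in the tray, like the strip but only 60 mm long (y): leave it. Origin below the rib.
- narrow_trim: another aluminium trim in the tray, 110 mm long but its flange only 40 mm deep (20 mm either side of the rib): leave it. Origin below the rib.
- beaker: glass beaker, 80 mm across, 100 mm high, standing to the left of the board; leave it. Origin: centre of its underside.
- wash_bottle: white plastic bottle, 66 mm across, 170 mm high, to the left; leave it. Origin: centre of its underside.
- reagent_jar: amber glass jar, 70 mm across, 90 mm high, to the right of the tray; leave it. Origin: centre of its underside.
- weight_big: brass calibration weight, 32 mm across, 42 mm high, in front of the board; leave it. Origin: centre of its underside.
- weight_small: brass calibration weight, 24 mm across, 32 mm high, beside the other; leave it. Origin: centre of its underside.
- brush: balance brush 170 mm long, wooden handle, lying in front of the board; leave it.
- dish: white dish, 90 mm across, 16 mm high, to the right of the tray; leave it. Origin: centre of its underside.
Mind the look-alikes: they are no part of the job. Leave any green or red look-alike of the strip alone.

How it is judged:
By the outcome, as a careful person would: the job done as asked, in the order asked, and still so for the second after the job is handed in, while the arm keeps its last pose, push and grip.
It also fails if it takes over 45 s, if anything falls off the work surface, if the arm or the gripper's body presses on something with over 40 N, if the wrist force passes 120 N, or if a joint passes its speed limit or range.

## Working session

There is one attempt and no reset: what is moved stays moved. The work goes in short steps, Python scripts to look and compute and a tool call to move; the robot and the scene stay as the last step left them, time stands still between calls to the robot, and variables do not carry over. Pictures are saved under pics/ and viewed, at most 10 in all, crops included, and the job is handed in when it is done.

Besides the shell and the picture viewer there is one more tool, called by a JSON object that holds its "method" and its "body". send_rows: Moves the arm, as the interface text tells. Its arguments: {"type":"object","properties":{"targets":{"type":"array"},"grip":{"type":"number"},"squeeze":{"type":"number"}},"required":["targets"]}

```bash
mkdir -p pics; ls
cat > h.py <<'E'
import numpy as np, cv2
from rig import ctrl
def save(im,n): cv2.imwrite(f'pics/{n}.png',im[:,:,::-1])
def world(cam,u,v,d=None,z=None):
    c=ctrl.calibration(cam); T=np.linalg.inv(np.array(c['view']))
    r=np.array([(u-c['cx'])/c['fx'],(v-c['cy'])/c['fy'],1])
    R=T[:3,:3]@r; o=T[:3,3]
    s=d if d is not None else (z-o[2])/R[2]
    return o+s*R
E
python3 - <<'E'
from h import *
s=ctrl.sense(); print(s)
for c in ('top','side'):
    im,d=ctrl.capture(c); save(im,c+'0'); np.save(c+'0.npy',d); print(c,ctrl.calibration(c))
    for q in ('strip','short_trim','narrow_trim','tray','board','apron_edge','strip_edge','beaker'):
        print(c,q,[(np.round(a['uv']),round(a['conf'],2)) for a in ctrl.place_of(c,q)])
E
```

```text
pics
{'time_s': 0.0, 'joints': array([-1.35438480e+00,  3.13452719e-01,  1.49842546e+00,  5.51301910e-06,
        1.33099627e+00, -2.23419912e-01]), 'dq': array([ 0.00160563,  0.00029461, -0.00064326,  0.0016028 ,  0.00083661,
       -0.00070227]), 'tau': array([ 1.76372255e-04, -4.12270010e+01, -2.59740007e+01, -1.68023435e-04,
        4.16574301e-03,  8.22749058e-06]), 'eef_pos': array([ 223.45549472, -474.7519686 ,  200.63808432]), 'ee_rot': array([-6.40884945e-04,  9.75915782e-01,  2.18146686e-01,  4.92302416e-06]), 'force': array([ 0.07852466, -0.26502498, -0.63259082]), 'wrist_torque': array([ 0.03563749, -0.02049598,  0.02087569]), 'grip_force': 0.0, 'grip_width': 0.9985887267510063}
top {'fx': 489.717710408424, 'fy': 489.717710408424, 'cx': 316.37569399190716, 'cy': 199.79431138461416, 'view': array([[ 1.08769603e-02, -9.99938010e-01, -2.38077297e-03,
         4.86587021e+00],
       [-9.89500402e-01, -1.04202046e-02, -1.44153992e-01,
         5.37999393e+02],
       [ 1.44120247e-01,  3.92373305e-03, -9.89552403e-01,
         1.58594605e+03],
       [ 0.00000000e+00,  0.0000
[... 963 characters left out ...]
-01, -7.57880767e-01, -5.70759970e-01,
         1.08102149e+03],
       [ 0.00000000e+00,  0.00000000e+00,  0.00000000e+00,
         1.00000000e+00]])}
side strip [(array([275., 174.]), 0.92), (array([361., 179.]), 0.9), (array([294., 149.]), 0.77)]
side short_trim [(array([337., 173.]), 0.86)]
side narrow_trim [(array([386., 188.]), 0.54), (array([283., 385.]), 0.3)]
side tray [(array([355., 174.]), 0.66)]
side board [(array([228., 232.]), 0.78), (array([357., 283.]), 0.41)]
side apron_edge [(array([246., 232.]), 0.81), (array([393., 150.]), 0.35)]
side strip_edge [(array([343., 176.]), 0.81), (array([305., 150.]), 0.7), (array([276., 178.]), 0.65)]
side beaker [(array([283., 383.]), 0.75)]
```

```bash
python3 -c "
import cv2
a=cv2.imread('pics/top0.png')[80:320,140:540]; cv2.imwrite('pics/t1.png',cv2.resize(a,(800,480),interpolation=2))
"
```

```text
(no output)
```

View pics/t1.png

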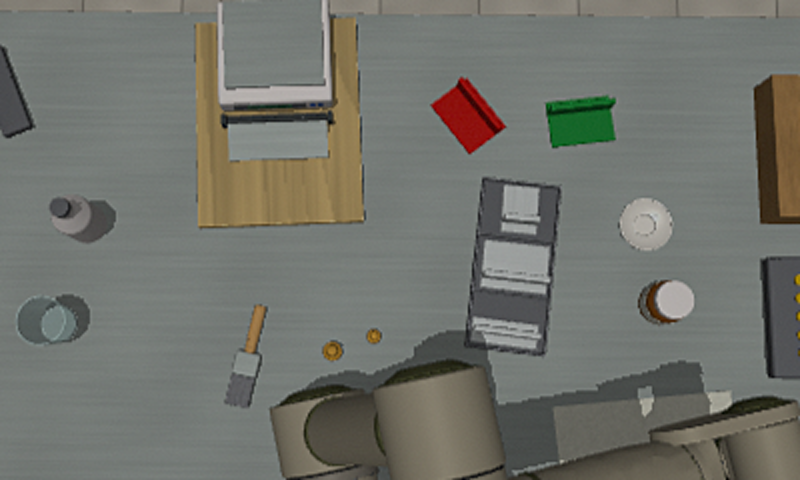

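View pics/side0.png

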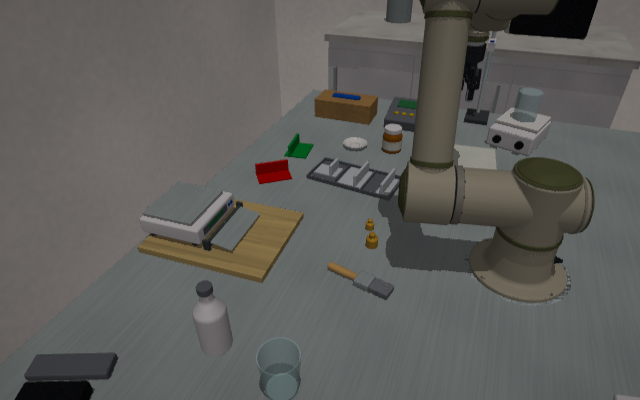

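The top crop shows the strip in the tray's middle compartment, full px about (397,212), with its rib at about (397,221). The short trim is above it and the narrow one below. The board is around (278,144), with the apron's free edge at about (279,159). The red and green look-alikes lie outside the tray.

Run:
```python
from h import *
im=cv2.imread('pics/top0.png'); d=np.load('top0.npy')
def P(u,v): return world('top',u,v,d[int(round(v)),int(round(u))])
def full(x,y): return 140+x/2,80+y/2
np.set_printoptions(precision=1,suppress=True)
# per-pixel world map in regions
def cloud(x0,y0,x1,y1):
    out=[]
    for v in range(y0,y1):
        for u in range(x0,x1):
            if d[v,u]>0: out.append(np.r_[P(u,v),u,v,im[v,u]])
    return np.array(out)
hsv=cv2.cvtColor(im,cv2.COLOR_BGR2HSV)
# middle trim: bright
C=cloud(375,196,420,232); b=C[:,5:].mean(1)>170
M=C[b]; print('mid trim',len(M),M[:,:3].min(0),M[:,:3].max(0))
lab=cv2.minAreaRect(M[:,:2].astype(np.float32)); print(lab)
R=C[C[:,2]>30]; print('rib',len(R),R[:,:3].mean(0),cv2.minAreaRect(R[:,:2].astype(np.float32)))
# board
C=cloud(230,80,330,200); m=(C[:,2]>9)&(C[:,2]<24)
B=C[m]; print('board',B[:,2].mean(),cv2.minAreaRect(B[:,:2].astype(np.float32)), cv2.boxPoints(cv2.minAreaRect(B[:,:2].astype(np.float32))))
A=C[(C[:,2]>26)&(C[:,2]<42)]; print('apron',cv2.minAreaRect(A[:,:2].astype(np.float32)), cv2.boxPoints(cv2.minAreaRect(A[:,:2].astype(np.float32))))
C=cloud(365,165,430,262); m=(C[:,2]>2.5)&(C[:,2]<60); T=C[m]; r=cv2.minAreaRect(T[:,:2].astype(np.float32)); print('tray',r,cv2.boxPoints(r))
for n,u,v in (('apr',279,159),('edge',362,144)): print(n,world('top',u,v,z=26))
print(P(*full(515,265)),P(*full(515,282)),P(*full(280,215)))
```

```text
mid trim 26 [ 463.6 -311.2    1. ] [ 526.9 -207.2   49.3]
((477.3183898925781, -248.8407745361328), (113.61567687988281, 51.86143493652344), 62.040557861328125)
rib 115 [ 480.8 -260.2   42.8] ((481.0669250488281, -260.440673828125), (109.67975616455078, 10.786811828613281), 84.09071350097656)Traceback (most recent call last):
  File "<stdin>", line 20, in <module>
  File "<stdin>", line 11, in cloud
  File "<stdin>", line 3, in P
  File "h.py", line 5, in world
    c=ctrl.calibration(cam); T=np.linalg.inv(np.array(c['view']))
ValueError: time passes only in moves, steps and waits
```

```bash
cat > h.py <<'E'
import numpy as np, cv2, functools
from rig import ctrl
np.set_printoptions(precision=2,suppress=True)
def save(im,n): cv2.imwrite(f'pics/{n}.png',im[:,:,::-1])
@functools.lru_cache(None)
def cal(cam): return ctrl.calibration(cam)
def Tcam(cam,s=None):
    c=cal(cam)
    if cam!='wrist': return np.linalg.inv(np.array(c['view']))
    from scipy.spatial.transform import Rotation as Ro
    q=s['ee_rot']; T=np.eye(4); T[:3,:3]=Ro.from_quat([q[1],q[2],q[3],q[0]]).as_matrix(); T[:3,3]=s['eef_pos']
    return T@np.array(c['mount'])
def cloud(cam,d,s=None):
    c=cal(cam); T=Tcam(cam,s); v,u=np.mgrid[:d.shape[0],:d.shape[1]]
    p=np.dstack([(u-c['cx'])/c['fx']*d,(v-c['cy'])/c['fy']*d,d])
    W=p@T[:3,:3].T+T[:3,3]; W[d<=0]=np.nan
    return W
def rect(P): 
    r=cv2.minAreaRect(P[:,:2].astype(np.float32)); return r
E
python3 - <<'E'
from h import *
d=np.load('top0.npy'); W=cloud('top',d)
def reg(x0,y0,x1,y1,lo,hi):
    p=W[y0:y1,x0:x1].reshape(-1,3); return p[(p[:,2]>lo)&(p[:,2]<hi)]
for n,a in dict(board=(230,80,330,200,10,24),apron=(245,135,310,165,25,42),rib=(375,196,420,232,30,60),tray=(365,165,430,262,8,60),ribshort=(375,170,420,199,30,60)).items():
    p=reg(*a); r=rect(p); print(n,len(p),p.mean(0),r,cv2.boxPoints(r).tolist())
print('bench z',np.nanmean(W[200:230,300:340,2]))
E
```

```text
board 4395 [694.54 137.45  16.78] ((748.5575561523438, 131.85728454589844), (362.781982421875, 312.7447509765625), 2.669354200363159) [[560.080810546875, 279.6122131347656], [574.64599609375, -32.79318618774414], [937.0343017578125, -15.89764404296875], [922.4691162109375, 296.50775146484375]]
apron 999 [716.34 140.06  33.21] ((712.6687622070312, 142.1379852294922), (97.85012817382812, 205.0243682861328), 3.564319133758545) [[657.4652099609375, 241.41024780273438], [670.21142578125, 36.782474517822266], [767.872314453125, 42.86572265625], [755.1260986328125, 247.49349975585938]]
rib 115 [ 480.78 -260.19   42.82] ((481.0669250488281, -260.440673828125), (109.67975616455078, 10.786811828613281), 84.09071350097656) [[470.05621337890625, -314.4338684082031], [480.78570556640625, -315.5444030761719], [492.07763671875, -206.44747924804688], [481.34814453125, -205.33694458007812]]
tray 1320 [ 495.78 -258.99   18.94] ((500.06927490234375, -264.1771240234375), (211.1037139892578, 314.18975830078125), 87.97701263427734) [[339.34625244140625, -364.11767578125], [653.3402709960938, -375.208740234375], [660.7922973632812, -164.236572265625], [346.79827880859375, -153.1455078125]]
ribshort 65 [ 578.74 -269.04   42.54] ((578.7645874023438, -270.1282958984375), (60.59261703491211, 11.983869552612305), 84.27102661132812) [[569.7782592773438, -299.6751403808594], [581.7023315429688, -300.8714294433594], [587.7509155273438, -240.58145141601562], [575.8268432617188, -239.38516235351562]]
bench z -1.1833965066391456
```

{"method": "send_rows", "body": {"targets": [{"offset": [3.2,2.7,0],"spin": 0.12},{"offset": [6.4,5.4,0],"spin": 0.24},{"offset": [9.6,8.1,0],"spin": 0.36},{"offset": [12.8,10.7,0],"spin": 0.48},{"offset": [16,13.4,0],"spin": 0.6},{"offset": [19.2,16.1,0],"spin": 0.72},{"offset": [22.4,18.8,0],"spin": 0.84},{"offset": [25.7,21.5,0],"spin": 0.96}], "grip": 0.5}}

```text
time_s: 1.57
eef_pos: [480.5, -259.4, 201.4]
ee_rot: [0.0, 0.763, 0.646, 0.0]
force: [0.4, -0.5, 0.2]
grip_width: 0.5
grip_force: 0.0
```

{"method": "send_rows", "body": {"targets": [{"offset": [0,0,0],"spin": 0.07},{"offset": [0,0,0],"spin": 0.07},{"offset": [0,0,0],"spin": 0.07}]}}

```text
time_s: 1.82
eef_pos: [479.0, -261.3, 201.0]
ee_rot: [-0.0, 0.743, 0.67, -0.0]
force: [0.2, 1.4, -0.2]
grip_width: 0.504
grip_force: 0.0
```

Run:
```python
from h import *
s=ctrl.sense(); im,d=ctrl.capture('wrist'); save(im,'w1')
print(s['time_s'],s['eef_pos'],s['ee_rot'],s['grip_width'],s['joints'])
W=cloud('wrist',d,s); np.save('w1.npy',W)
p=W[(W[...,2]>38)&(W[...,2]<55)&(np.abs(W[...,0]-481)<25)&(np.abs(W[...,1]+260)<75)]
print(len(p),p.mean(0),rect(p))
y=p[:,1]; k=np.polyfit(p[:,1],p[:,0],1); print('fit',k)
im,d=ctrl.capture('top'); W=cloud('top',d)
```

```text
1.8167 [ 478.98 -261.25  201.05] [-0.    0.74  0.67 -0.  ] 0.5037663107731668 [-0.71  0.36  1.43 -0.    1.35 -0.61]
1170 [ 482.19 -255.43   46.29] ((482.0737609863281, -258.95404052734375), (109.3646011352539, 9.59678840637207), 83.95980834960938)
fit [  0.11 509.59]
```

View pics/w1.png

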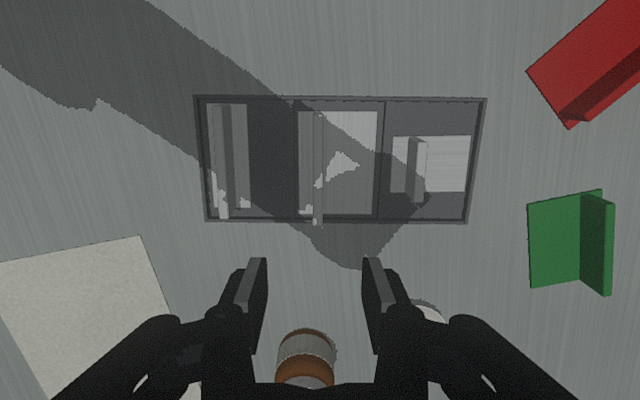

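The wrist view confirms that the middle trim is the strip, at px (340,162) with its rib at (318,168). The narrow trim is at (228,155) and the short one at (430,165). The rib top is at z = 46, yaw -6°. I'm descending now.

{"method": "send_rows", "body": {"targets": [{"offset": [0.1,0.1,-4]},{"offset": [0.1,0.1,-8]},{"offset": [0.1,0.1,-12]},{"offset": [0.1,0.1,-13]},{"offset": [0.1,0.1,-13]},{"offset": [0.1,0.1,-13]}]}}

```text
invalid input
```

Run:
```python
from h import *
s=ctrl.sense(); im,d=ctrl.capture('wrist'); save(im,'w2')
print(s['eef_pos'],s['ee_rot'],s['force'])
W=cloud('wrist',d,s)
p=W[(W[...,2]>41)&(W[...,2]<52)&(np.abs(W[...,0]-481)<18)&(np.abs(W[...,1]+260)<75)]
print(len(p),p.mean(0),rect(p))
```

```text
[ 478.47 -261.99  201.21] [-0.    0.74  0.67 -0.  ] [-0.57 -0.58  0.55]
1191 [ 482.07 -255.81   46.31] ((481.59307861328125, -258.9562683105469), (108.7344741821289, 9.922638893127441), 84.35990142822266)
```

{"method": "send_rows", "body": {"targets": [{"offset": [0.3,0.3,-4],"spin": 0},{"offset": [0.3,0.3,-8],"spin": 0},{"offset": [0.3,0.3,-12],"spin": 0},{"offset": [0.3,0.3,-13],"spin": 0},{"offset": [0.3,0.3,-13],"spin": 0},{"offset": [0.3,0.3,-13],"spin": 0}]}}

```text
time_s: 2.47
eef_pos: [482.6, -259.2, 72.8]
ee_rot: [0.001, 0.742, 0.67, 0.0]
force: [0.2, -0.8, -0.1]
grip_width: 0.496
grip_force: 0.0
```

Run:
```python
from h import *
s=ctrl.sense(); im,d=ctrl.capture('wrist'); save(im,'w2')
print(s['eef_pos'],s['ee_rot'],s['force'])
W=cloud('wrist',d,s)
p=W[(W[...,2]>41)&(W[...,2]<52)&(np.abs(W[...,0]-481)<18)&(np.abs(W[...,1]+260)<75)]
print(len(p),p.mean(0),rect(p))
```

```text
[ 482.59 -259.21   72.83] [0.   0.74 0.67 0.  ] [ 0.23 -0.84 -0.11]
2708 [ 482.25 -254.11   46.39] ((481.7195129394531, -259.4252624511719), (110.15866088867188, 9.944287300109863), 83.70999145507812)
```

{"method": "send_rows", "body": {"targets": [{"offset": [0,0,-2.5],"spin": 0},{"offset": [0,0,-4.2],"spin": 0},{"offset": [0,0,-5.2],"spin": 0},{"offset": [0,0,-5.2],"spin": 0},{"offset": [0,0,-5.2],"spin": 0}]}}

```text
time_s: 2.93
eef_pos: [482.8, -258.8, 20.6]
ee_rot: [0.001, 0.742, 0.67, 0.0]
force: [-0.3, 0.7, 0.5]
grip_width: 0.495
grip_force: 0.0
```

{"method": "send_rows", "body": {"targets": [{"offset": [0,0,0],"spin": 0},{"offset": [0,0,0],"spin": 0},{"offset": [0,0,0],"spin": 0},{"offset": [0,0,0],"spin": 0},{"offset": [0,0,0],"spin": 0},{"offset": [0,0,0],"spin": 0}], "grip": 0, "squeeze": 80}}

```text
time_s: 3.43
eef_pos: [482.2, -258.2, 19.4]
ee_rot: [0.0, 0.742, 0.671, 0.0]
force: [0.4, 0.4, -0.1]
grip_width: -0.0
grip_force: 0.0
```

Run:
```python
from h import *
s=ctrl.sense(); im,d=ctrl.capture('wrist'); save(im,'w3')
print(s['eef_pos'],s['ee_rot'],s['force'],s['grip_width'],s['grip_force'])
W=cloud('wrist',d,s)
p=W[(W[...,2]>41)&(W[...,2]<52)&(np.abs(W[...,0]-481)<40)&(np.abs(W[...,1]+230)<25)]
print(len(p),p.mean(0),rect(p))
```

```text
[ 482.22 -258.19   19.36] [0.   0.74 0.67 0.  ] [ 0.38  0.41 -0.11] -0.00030884215778151787 0.0
2246 [ 485.13 -226.7    46.43] ((484.95928955078125, -228.10853576660156), (46.951717376708984, 10.018298149108887), 83.91032409667969)
```

View pics/w3.png

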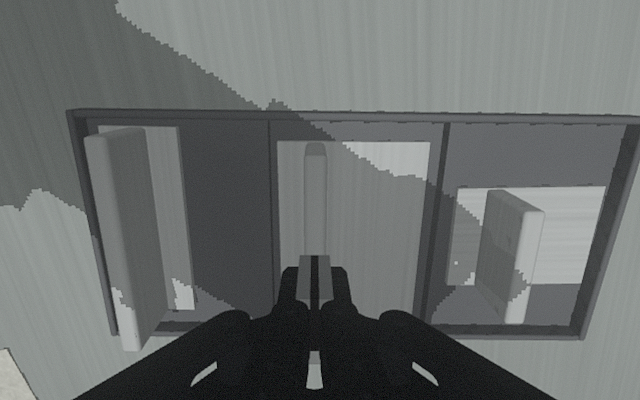

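The picture shows the fingers straddling the rib at (314,275), but the opening reads 0. I'll check the geometry from the depth image.

Run:
```python
from h import *
s=ctrl.sense(); im,d=ctrl.capture('wrist')
W=cloud('wrist',d,s)
for v in (250,258,266,275,290,300):
    print(v,[(u,W[v,u].round(0).tolist()) for u in (290,300,306,314,322,328,340)])
cv2.imwrite('pics/w4.png',cv2.resize(im[230:330,254:374,::-1],(720,600),interpolation=cv2.INTER_NEAREST))
im,d=ctrl.capture('side'); save(im,'s2')
```

```text
250 [(290, [467.0, -265.0, 9.0]), (300, [472.0, -267.0, 8.0]), (306, [479.0, -249.0, 46.0]), (314, [482.0, -249.0, 47.0]), (322, [486.0, -249.0, 46.0]), (328, [488.0, -268.0, 9.0]), (340, [495.0, -269.0, 9.0])]
258 [(290, [466.0, -270.0, 10.0]), (300, [476.0, -247.0, 57.0]), (306, [479.0, -248.0, 56.0]), (314, [482.0, -248.0, 57.0]), (322, [486.0, -248.0, 57.0]), (328, [488.0, -248.0, 58.0]), (340, [495.0, -273.0, 9.0])]
266 [(290, [472.0, -250.0, 57.0]), (300, [477.0, -247.0, 65.0]), (306, [479.0, -247.0, 64.0]), (314, [482.0, -247.0, 64.0]), (322, [486.0, -248.0, 64.0]), (328, [488.0, -248.0, 64.0]), (340, [493.0, -252.0, 57.0])]
275 [(290, [472.0, -250.0, 65.0]), (300, [477.0, -247.0, 72.0]), (306, [479.0, -247.0, 72.0]), (314, [482.0, -248.0, 71.0]), (322, [486.0, -248.0, 71.0]), (328, [488.0, -248.0, 71.0]), (340, [493.0, -253.0, 63.0])]
290 [(290, [473.0, -251.0, 75.0]), (300, [477.0, -246.0, 83.0]), (306, [480.0, -247.0, 82.0]), (314, [482.0, -247.0, 82.0]), (322, [485.0, -248.0, 82.0]), (328, [487.0, -248.0, 82.0]), (340, [492.0, -252.0, 77.0])]
300 [(290, [474.0, -246.0, 90.0]), (300, [478.0, -246.0, 90.0]), (306, [480.0, -247.0, 88.0]), (314, [482.0, -248.0, 87.0]), (322, [485.0, -248.0, 88.0]), (328, [487.0, -248.0, 87.0]), (340, [491.0, -247.0, 90.0])]
```

View pics/w4.png

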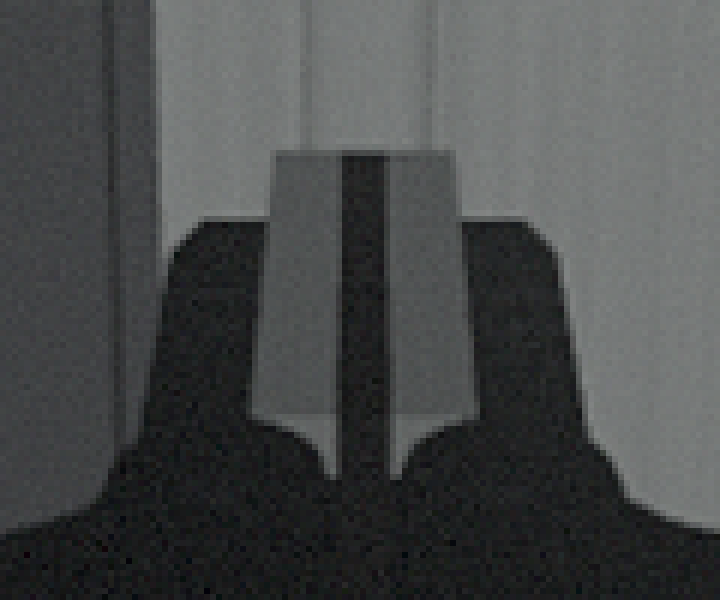

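Run:
```python
from h import *
im,d=ctrl.capture('side'); W=cloud('side',d)
m=(np.abs(W[...,0]-482)<60)&(np.abs(W[...,1]+258)<40)&(W[...,2]>5)
im[...,0]=np.where(m&(W[...,2]>52),255,im[...,0])
v,u=np.where(m); print(u.min(),u.max(),v.min(),v.max())
for x in range(470,500,5):
    q=W[m&(np.abs(W[...,0]-x)<2.5)&(np.abs(W[...,1]+248)<14)]; print(x,np.sort(q[:,2].round())[:60:2])
c=im[110:230,290:450]; save(cv2.resize(c,(800,600),interpolation=cv2.INTER_NEAREST),'s3')
```

```text
340 386 76 188
470 [  5.   9.  10.  11.  60.  64.  68.  69.  72.  76.  80.  85.  90.  95.
  97. 102. 105. 110. 113. 116. 122. 124. 132. 139. 146. 149. 152. 155.
 157. 161.]
475 [  6.   9.   9.  15.  29.  46.  50.  59.  61.  64.  74.  76.  78.  82.
  84.  87.  94.  96. 100. 105. 105. 114. 120. 125. 128. 131. 138. 146.
 149. 156.]
480 [  8.   9.   9.  14.  16.  18.  22.  24.  27.  29.  33.  35.  37.  40.
  41.  44.  45.  51.  61.  64.  69.  75.  81.  86.  93.  99. 115. 133.
 139. 149.]
485 [ 45.  46.  47.  54.  58.  61.  66.  71.  73.  78.  83.  88.  94.  95.
 101. 106. 110. 113. 117. 120. 124. 126. 129. 133. 137. 140. 143. 147.
 153. 161.]
490 [ 45.  57.  68.  72.  76.  82.  89.  96. 100. 105. 108. 119. 126. 127.
 133. 135. 138. 141. 144. 148. 151. 151. 154. 157. 158. 161.]
495 [ 58.  64.  69.  74.  83.  93. 100. 105. 109. 118. 122. 124. 127. 131.
 133. 141. 144. 150. 153. 156. 159. 161.]
```

View pics/s3.png

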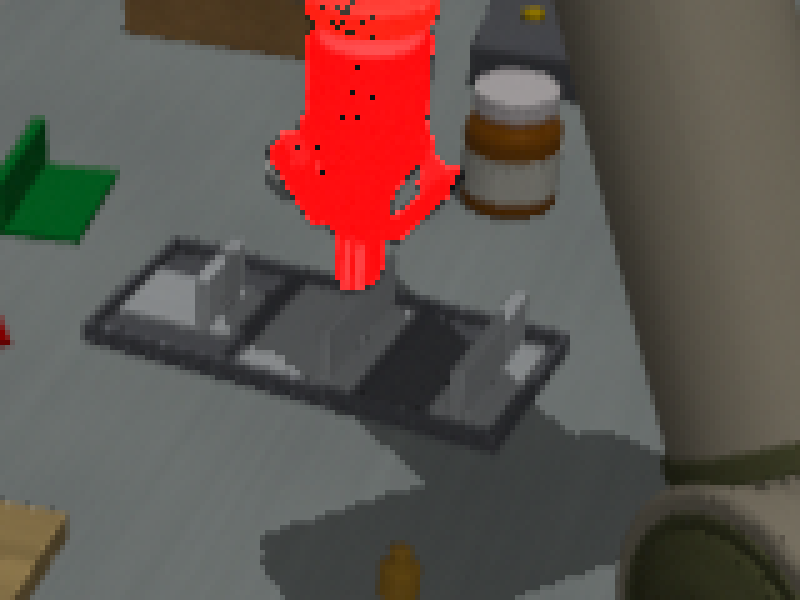

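Both the side view and the depth image show the fingers shut just above the rib: the tips at z ≈ 53, while the reported TCP z is 19. The reported TCP is therefore about 33 mm lower than the real tips. The lateral position is right (slot at x = 482, pads centred at y ≈ -258). I'll reopen and go about 32 mm lower, watching the force.

{"method": "send_rows", "body": {"targets": [{"offset": [0,0,0],"spin": 0},{"offset": [0,0,0],"spin": 0},{"offset": [0,0,0],"spin": 0},{"offset": [0,0,0],"spin": 0}], "grip": 0.5}}

```text
time_s: 3.97
eef_pos: [482.1, -258.1, 19.2]
ee_rot: [-0.0, 0.742, 0.671, -0.0]
force: [-0.9, -0.5, -0.1]
grip_width: 0.499
grip_force: 0.0
```

{"method": "send_rows", "body": {"targets": [{"offset": [0,0,-1],"spin": 0},{"offset": [0,0,-2],"spin": 0},{"offset": [0,0,-2.6],"spin": 0},{"offset": [0,0,-3.1],"spin": 0},{"offset": [0,0,-3.1],"spin": 0},{"offset": [0,0,-3.1],"spin": 0}]}}

```text
time_s: 4.47
eef_pos: [482.1, -258.1, -12.2]
ee_rot: [-0.0, 0.742, 0.67, -0.0]
force: [-0.7, 0.2, 0.1]
grip_width: 0.503
grip_force: 0.0
```

{"method": "send_rows", "body": {"targets": [{"offset": [0,0,0],"spin": 0},{"offset": [0,0,0],"spin": 0},{"offset": [0,0,0],"spin": 0},{"offset": [0,0,0],"spin": 0},{"offset": [0,0,0],"spin": 0},{"offset": [0,0,0],"spin": 0}], "grip": 0, "squeeze": 80}}

```text
time_s: 4.97
eef_pos: [482.5, -258.4, -11.3]
ee_rot: [0.001, 0.742, 0.671, 0.0]
force: [0.1, -0.0, 5.7]
grip_width: 0.103
grip_force: 79.5
```

{"method": "send_rows", "body": {"targets": [{"offset": [0,0,0.8],"spin": 0},{"offset": [0,0,2.5],"spin": 0},{"offset": [0,0,5],"spin": 0},{"offset": [0,0,8],"spin": 0},{"offset": [0,0,10],"spin": 0},{"offset": [0,0,10],"spin": 0},{"offset": [0,0,10],"spin": 0}]}}

```text
time_s: 5.55
eef_pos: [482.2, -258.2, 88.6]
ee_rot: [0.0, 0.742, 0.671, 0.0]
force: [-0.1, 0.7, -2.9]
grip_width: 0.104
grip_force: 78.8
```

Run:
```python
from h import *
s=ctrl.sense(); im,d=ctrl.capture('wrist'); save(im,'w5'); print(s['eef_pos'],s['ee_rot'],s['force'],s['wrist_torque'],s['grip_width'],s['grip_force'])
W=cloud('wrist',d,s); np.save('W5.npy',W)
p=W[(W[...,2]>60)&(W[...,2]<125)&(np.abs(W[...,0]-482)<80)&(W[...,1]>-240)&(W[...,1]<-180)]
f=p[np.abs(p[:,0]-505)<25]
f=f[f[:,2]<115]
A=np.c_[f[:,:2],np.ones(len(f))]; print('flange fit',len(f),np.linalg.lstsq(A,f[:,2],rcond=None)[0],f.mean(0),f.max(0))
r=p[(np.abs(p[:,0]-484)<12)&(p[:,2]>125-1e9)]; print('maxz',r[:,2].max())
```

```text
[ 482.18 -258.17   88.64] [0.   0.74 0.67 0.  ] [-0.14  0.73 -2.94] [ 0.06  0.03 -0.02] 0.10395705944089 78.82807731628418
flange fit 6223 [ -0.    -0.   109.08] [ 509.74 -222.34  108.52] [ 530.   -203.95  114.97]
maxz 124.88198590427285
```

View pics/w5.png

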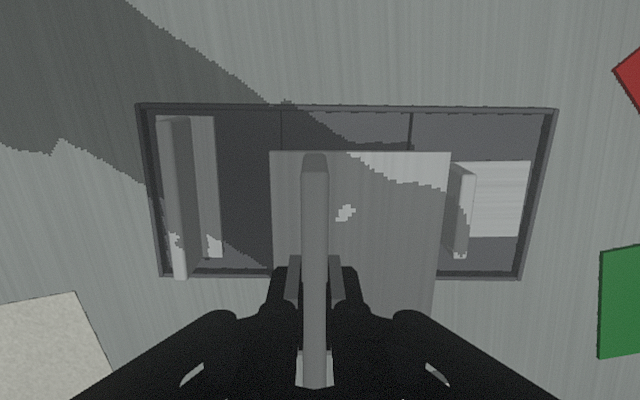

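The strip is held level, and its underside is 15.9 mm above the reported TCP. The rib is at about (314,270). I'm carrying it to a stand-off in front of the apron.

{"method": "send_rows", "body": {"targets": [{"offset": [0.6,3.1,1],"spin": 0.02},{"offset": [1.2,6.6,2],"spin": 0.04},{"offset": [1.8,10.4,2],"spin": 0.06},{"offset": [2.4,14.2,2],"spin": 0.08},{"offset": [3.1,18,2],"spin": 0.1},{"offset": [3.8,21.8,2],"spin": 0.12},{"offset": [4.5,25.6,2],"spin": 0.14},{"offset": [5.2,29.4,2],"spin": 0.155}]}}

```text
time_s: 6.27
eef_pos: [533.2, 37.8, 106.5]
ee_rot: [-0.001, 0.687, 0.726, -0.001]
force: [0.7, -0.5, -1.9]
grip_width: 0.101
grip_force: 78.7
```

{"method": "send_rows", "body": {"targets": [{"offset": [0.7,3.5,0],"spin": 0},{"offset": [1.5,7,0],"spin": 0},{"offset": [2.3,9.5,0],"spin": 0},{"offset": [2.3,10,0],"spin": 0},{"offset": [2.3,10,0],"spin": 0},{"offset": [2.3,10,0],"spin": 0},{"offset": [2.3,10,0],"spin": 0}]}}

```text
time_s: 6.85
eef_pos: [556.7, 134.7, 107.5]
ee_rot: [-0.0, 0.688, 0.726, -0.001]
force: [-0.1, -0.2, -1.4]
grip_width: 0.097
grip_force: 78.6
```

Run:
```python
from h import *
s=ctrl.sense(); im,d=ctrl.capture('wrist'); save(im,'w6'); print(s['time_s'],s['eef_pos'],s['ee_rot'],s['joints'])
W=cloud('wrist',d,s); np.save('W6.npy',W)
for q in ('board','apron_edge','strip_edge','strip'): print(q,[(np.round(a['uv']),round(a['conf'],2)) for a in ctrl.place_of('wrist',q)])
```

```text
6.85 [556.71 134.67 107.46] [-0.    0.69  0.73 -0.  ] [ 0.03  0.5   1.47 -0.    1.17 -0.02]
board [(array([537., 191.]), 0.76)]
apron_edge [(array([476., 203.]), 0.92)]
strip_edge [(array([432., 256.]), 0.98)]
strip [(array([313., 262.]), 0.96)]
```

View pics/w6.png

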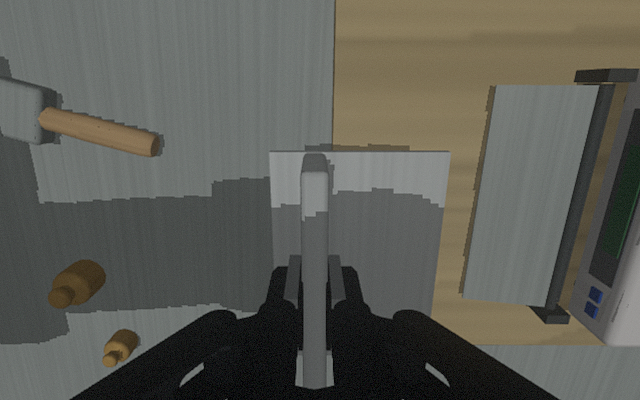

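The wrist view shows the whole apron, with its free edge running from (490,86) to (462,296). The board's front edge is at u ≈ 334, and the strip's deep edge runs from (450,152) to (432,310).

Run:
```python
from h import *
W=np.load('W6.npy'); im=cv2.imread('pics/w6.png').astype(int)
def edge(rows,u0,u1,cond):
    P=[]
    for v in rows:
        us=[u for u in range(u0,u1) if cond(W[v,u]) ]
        if us: P.append((us,v))
    return P
# apron: bluish-grey (b-r > -20) with z>24
def line(P,x=True):
    P=np.array(P); 
    for _ in range(3):
        k=np.polyfit(P[:,1],P[:,0],1); r=P[:,0]-np.polyval(k,P[:,1]); P=P[np.abs(r)<max(1.5,2*r.std())]
    return k,np.degrees(np.arctan(-k[0])),P[:,1].min(),P[:,1].max(),P[:,2].mean(),len(P)
sat=(im.max(2)-im.min(2))
wood=(im[...,2]-im[...,0])>25
L=[]
for v in range(95,290,3):
    us=[u for u in range(440,560) if not wood[v,u] and 22<W[v,u,2]<45]
    if us: L.append(W[v,us[0]+1])
print('apron edge',line(L))
# apron side ends & hinge-side
A=W[80:310,455:600].reshape(-1,3); A=A[(A[:,2]>24)&(A[:,2]<38)]; k=line(L)[0]
near=A[np.abs(A[:,0]-np.polyval(k,A[:,1])-20)<3]; print('apron y ends at +20',near[:,1].min(),near[:,1].max(),near.mean(0))
# board front edge (wood start), rows 0..140
F=[]
for v in range(3,140,3):
    us=[u for u in range(300,360) if wood[v,u] and abs(W[v,u,2]-18)<5]
    if us: F.append(W[v,us[0]])
print('board front',line(F))
Bd=W[0:150,340:480].reshape(-1,3); Bd=Bd[~np.isnan(Bd[:,0])]; print('board z',np.median(Bd[:,2]))
# board right side edge
S=[]
# strip deep edge
E=[]
for v in range(156,300,3):
    us=[u for u in range(400,455) if W[v,u,2]>110 and W[v,u,2]<140]
    if us: E.append(W[v,us[-1]])
print('strip edge',line(E)); print(E[0],E[-1])
R=[]
for v in range(156,250,3):
    us=[u for u in range(260,380) if W[v,u,2]>155]
    if us: R.append(np.mean(W[v,us],0))
print('rib',line(R))
q=W[140:240,265:455].reshape(-1,3); q=q[(q[:,2]>118)&(q[:,2]<136)]; print('strip y max, z',np.percentile(q[:,1],99.7),np.median(q[:,2]))
q=W[140:250,295:335].reshape(-1,3); q=q[q[:,2]>160]; print('rib y max',np.percentile(q[:,1],99.7),np.median(q[:,2]))
```

```text
** On entry to DLASCL parameter number  4 had an illegal value
 ** On entry to DLASCL parameter number  4 had an illegal value
 ** On entry to DLASCL parameter number  4 had an illegal value
 ** On entry to DLASCL parameter number  4 had an illegal value
 ** On entry to DLASCL parameter number  5 had an illegal value
 ** On entry to DLASCL parameter number  4 had an illegal valueTraceback (most recent call last):
  File "<stdin>", line 21, in <module>
  File "<stdin>", line 13, in line
    c, resids, rank, s = lstsq(lhs, rhs, rcond)
                         ~~~~~^^^^^^^^^^^^^^^^^
    x, resids, rank, s = _umath_linalg.lstsq(a, b, rcond,
                         ~~~~~~~~~~~~~~~~~~~^^^^^^^^^^^^^
                                             signature=signature)
                                             ^^^^^^^^^^^^^^^^^^^^
    raise LinAlgError("SVD did not converge in Linear Least Squares")
numpy.linalg.LinAlgError: SVD did not converge in Linear Least Squares
```

NaNs at depth dropouts, so I'll filter them out and use robust line fits (cv2.fitLine).

```bash
cat > m.py <<'E'
from h import *
def line(P):
    P=np.array(P); P=P[~np.isnan(P).any(1)]
    vx,vy,x0,y0=cv2.fitLine(P[:,:2].astype(np.float32),cv2.DIST_HUBER,0,.01,.01).ravel()
    a=-vx/vy # x=x0-a*(y-y0); yaw=atan(a)
    return dict(yaw=round(float(np.degrees(np.arctan(a))),2),x0=x0,y0=y0,ymin=P[:,1].min(),ymax=P[:,1].max(),z=np.median(P[:,2]),n=len(P))
def analyse(W,im,dz=0):
    im=im.astype(int); wood=(im[...,2]-im[...,0])>25
    def scan(rows,u0,u1,cond,pick):
        P=[]
        for v in rows:
            us=[u for u in range(u0,u1) if cond(v,u)]
            if us: P.append(pick(v,us))
        return P
    L=scan(range(95,290,3),440,560,lambda v,u: not wood[v,u] and 22<W[v,u,2]<45,lambda v,us:W[v,us[0]+1])
    a=line(L); print('apron edge',a)
    A=W[70:320,455:600].reshape(-1,3); A=A[(A[:,2]>24)&(A[:,2]<40)]
    t=np.radians(a['yaw']); off=(A[:,0]-a['x0'])*np.cos(t)+(A[:,1]-a['y0'])*np.sin(t); B=A[np.abs(off-20)<4]
    print('apron y ends at +20',B[:,1].min(),B[:,1].max(),B.mean(0))
    try: print('front',line(scan(range(3,140,3),300,360,lambda v,u: wood[v,u] and abs(W[v,u,2]-18)<5,lambda v,us:W[v,us[0]])))
    except Exception: pass
    print('board z',np.nanmedian(W[0:150,400:470,2][wood[0:150,400:470]]))
    print('strip edge',line(scan(range(156,300,3),400,455,lambda v,u:112+dz<W[v,u,2]<140+dz,lambda v,us:W[v,us[-1]])))
    print('rib',line(scan(range(165,250,3),280,350,lambda v,u:W[v,u,2]>155+dz,lambda v,us:np.mean(W[v,us],0))))
    q=W[140:260,335:455].reshape(-1,3); q=q[(q[:,2]>118+dz)&(q[:,2]<136+dz)]; print('strip ymax,z',np.percentile(q[:,1],99.7),np.median(q[:,2]))
    q=W[140:250,295:335].reshape(-1,3); q=q[q[:,2]>160+dz]; print('rib ymax,z',np.percentile(q[:,1],99.7),np.median(q[:,2]))
E
python3 - <<'E'
from m import *
analyse(np.load('W6.npy'),cv2.imread('pics/w6.png'))
E
```

```text
apron edge {'yaw': 2.74, 'x0': np.float32(680.0875), 'y0': np.float32(126.42402), 'ymin': np.float64(66.23404362296984), 'ymax': np.float64(216.08394256563338), 'z': np.float64(29.085815219509385), 'n': 63}
apron y ends at +20 56.09568005481171 223.79408607337936 [699.06 148.6   32.75]
front {'yaw': 2.76, 'x0': np.float32(564.9014), 'y0': np.float32(229.95201), 'ymin': np.float64(179.55544349424667), 'ymax': np.float64(268.08563789982503), 'z': np.float64(17.74017574798924), 'n': 46}
board z 18.65622692714436
strip edge {'yaw': 2.92, 'x0': np.float32(614.61755), 'y0': np.float32(160.73288), 'ymin': np.float64(117.37375814964582), 'ymax': np.float64(189.09682673099618), 'z': np.float64(127.04023474780425), 'n': 48}
rib {'yaw': 2.95, 'x0': np.float32(554.17267), 'y0': np.float32(172.35342), 'ymin': np.float64(159.42087655844904), 'ymax': np.float64(188.38219379015993), 'z': np.float64(165.16909748470192), 'n': 29}
strip ymax,z 191.10084869422897 127.3018493421257
rib ymax,z 188.61820536297682 165.18043714221278
```

Apron and board both read yaw 2.75°, and the apron's free-edge middle is at (679.5, 139.0). The front-to-edge distance of 110 mm and width of 168 mm match the given sizes. The strip edge's middle is at (615.9, 136.4) with yaw 2.93° and the underside at z = 123.3. I'll lower it to about 4 mm above the board, 20 mm short of the apron.

{"method": "send_rows", "body": {"targets": [{"offset": [1.5,0.05,-2],"spin": -0.003},{"offset": [3.2,0.1,-5],"spin": -0.003},{"offset": [4.3,0.15,-7.5],"spin": -0.003},{"offset": [4.3,0.15,-9],"spin": -0.003},{"offset": [4.3,0.15,-10],"spin": -0.003},{"offset": [4.3,0.15,-10],"spin": -0.003},{"offset": [4.3,0.15,-10],"spin": -0.003},{"offset": [4.3,0.15,-10],"spin": -0.003}]}}

```text
time_s: 7.77
eef_pos: [600.8, 137.3, 9.7]
ee_rot: [0.001, 0.689, 0.725, 0.001]
force: [1.0, -0.3, -2.1]
grip_width: 0.102
grip_force: 78.6
```

Run:
```python
from m import *
s=ctrl.sense(); im,d=ctrl.capture('wrist'); save(im,'w7'); print(s['time_s'],s['eef_pos'],s['ee_rot'],s['force'])
W=cloud('wrist',d,s); np.save('W7.npy',W); im=im[...,::-1].astype(int)
wood=(im[...,2]-im[...,0])>25
# profile along rows
for v in (160,200,240,280):
    print(v,[(u,W[v,u].round(1).tolist()) for u in range(400,480,6)])
```

```text
7.7667 [600.82 137.34   9.72] [0.   0.69 0.72 0.  ] [ 0.97 -0.25 -2.12]
160 [(400, [635.5, 189.0, 29.4]), (406, [638.1, 189.1, 29.8]), (412, [640.8, 189.2, 29.5]), (418, [643.4, 189.4, 29.8]), (424, [646.6, 189.2, 28.2]), (430, [648.7, 189.7, 29.9]), (436, [651.2, 189.9, 30.2]), (442, [653.7, 190.1, 30.6]), (448, [657.1, 189.9, 28.8]), (454, [664.3, 188.0, 17.8]), (460, [667.0, 188.2, 18.3]), (466, [669.9, 188.3, 18.1]), (472, [672.3, 188.7, 19.2]), (478, [675.0, 188.9, 19.4])]
200 [(400, [638.1, 170.2, 28.7]), (406, [640.5, 170.7, 30.0]), (412, [643.4, 170.7, 29.6]), (418, [646.1, 170.8, 29.6]), (424, [648.8, 171.1, 29.9]), (430, [651.7, 171.1, 29.5]), (436, [654.6, 171.1, 29.0]), (442, [657.4, 171.2, 29.0]), (448, [664.4, 168.3, 18.9]), (454, [667.0, 168.6, 19.6]), (460, [670.5, 168.5, 18.5]), (466, [673.5, 168.6, 18.4]), (472, [676.6, 168.6, 18.1]), (478, [679.2, 169.0, 18.8])]
240 [(400, [640.6, 150.1, 28.9]), (406, [643.4, 150.4, 29.1]), (412, [646.4, 150.4, 28.9]), (418, [648.7, 151.2, 30.3]), (424, [651.6, 151.3, 30.3]), (430, [654.5, 151.4, 30.2]), (436, [657.2, 151.7, 30.5]), (442, [664.6, 147.1, 19.7]), (448, [668.1, 146.9, 18.8]), (454, [671.2, 147.0, 18.7]), (460, [674.1, 147.3, 19.1]), (466, [677.2, 147.4, 19.0]), (472, [680.3, 147.6, 19.0]), (478, [679.0, 151.2, 27.2])]
280 [(400, [642.8, 129.4, 30.7]), (406, [646.4, 128.5, 28.7]), (412, [648.7, 129.7, 30.7]), (418, [652.1, 129.2, 29.5]), (424, [655.0, 129.5, 29.8]), (430, [658.3, 129.2, 29.0]), (436, [666.0, 123.0, 17.9]), (442, [669.0, 123.5, 18.6]), (448, [671.8, 124.1, 19.4]), (454, [675.1, 124.1, 19.0]), (460, [678.0, 124.6, 19.6]), (466, [681.8, 124.1, 18.6]), (472, [679.4, 130.1, 28.9]), (478, [681.4, 131.2, 30.5])]
```

View pics/w7.png

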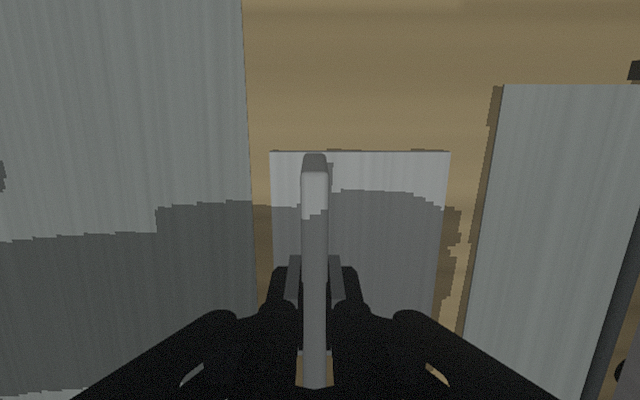

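The strip edge runs at u ≈ 440-450 and the apron edge at u ≈ 465-500. They are about 20 mm apart and parallel, and the strip's underside is about 7 mm above the board. I'll lower it until it just touches.

{"method": "send_rows", "body": {"targets": [{"offset": [0,0,-0.3],"spin": 0},{"offset": [0,0,-0.55],"spin": 0},{"offset": [0,0,-0.55],"spin": 0},{"offset": [0,0,-0.55],"spin": 0}]}}

```text
time_s: 8.15
eef_pos: [600.2, 137.4, 2.8]
ee_rot: [0.0, 0.689, 0.725, 0.0]
force: [-0.2, 0.4, -1.3]
grip_width: 0.102
grip_force: 78.8
```

{"method": "send_rows", "body": {"targets": [{"offset": [0,0,-0.1],"spin": 0},{"offset": [0,0,-0.1],"spin": 0},{"offset": [0,0,-0.1],"spin": 0}]}}

```text
time_s: 8.4
eef_pos: [600.3, 137.4, 2.8]
ee_rot: [0.0, 0.689, 0.725, 0.0]
force: [-3.5, -1.2, 7.3]
grip_width: 0.103
grip_force: 80.1
```

Contact is at about 9 N. I'll lighten it slightly and slide 48 mm in along the board's +x.

{"method": "send_rows", "body": {"targets": [{"offset": [0.4,0.0,0.05],"spin": 0},{"offset": [1.0,0.0,0.05],"spin": 0},{"offset": [1.6,0.03,0.05],"spin": 0},{"offset": [2.2,0.06,0.05],"spin": 0},{"offset": [2.6,0.08,0.05],"spin": 0}]}}

```text
time_s: 8.82
eef_pos: [627.0, 138.2, 2.8]
ee_rot: [0.0, 0.689, 0.725, 0.0]
force: [-5.1, 0.2, 6.6]
grip_width: 0.099
grip_force: 80.0
```

{"method": "send_rows", "body": {"targets": [{"offset": [0.6,0.02,0],"spin": 0},{"offset": [1.2,0.04,0],"spin": 0},{"offset": [1.8,0.06,0],"spin": 0},{"offset": [2.2,0.07,0],"spin": 0},{"offset": [2.2,0.07,0],"spin": 0},{"offset": [2.2,0.07,0],"spin": 0}]}}

```text
time_s: 9.32
eef_pos: [649.6, 138.8, 2.8]
ee_rot: [0.001, 0.689, 0.725, 0.001]
force: [2.0, 0.3, 4.5]
grip_width: 0.103
grip_force: 79.6
```

Run:
```python
from m import *
s=ctrl.sense(); im,d=ctrl.capture('wrist'); save(im,'w8'); print(s['time_s'],s['eef_pos'],s['ee_rot'],s['force'])
W=cloud('wrist',d,s); np.save('W8.npy',W)
R=[]; 
for v in range(165,250,3):
    us=[u for u in range(280,350) if 50<W[v,u,2]<75]
    if us: R.append(np.mean(W[v,us],0))
print('rib',line(R))
q=W[140:250,295:335].reshape(-1,3); q=q[(q[:,2]>50)&(q[:,2]<75)]; print('rib ymax,z',np.percentile(q[:,1],99.7),np.median(q[:,2]))
# flange rows & apron edge
for v in range(165,300,20):
    print(v,[(u,W[v,u].round(1).tolist()) for u in range(360,410,5) ])
```

```text
9.3167 [649.62 138.81   2.76] [0.   0.69 0.72 0.  ] [1.98 0.32 4.47]
rib {'yaw': 2.8, 'x0': np.float32(646.60974), 'y0': np.float32(182.78442), 'ymin': np.float64(163.43644837893956), 'ymax': np.float64(192.44434134690366), 'z': np.float64(60.40413183695471), 'n': 29}
rib ymax,z 192.73896095507376 60.40249835266826
165 [(360, [666.9, 187.2, 22.0]), (365, [669.0, 187.4, 22.6]), (370, [671.3, 187.4, 22.0]), (375, [673.5, 187.7, 22.6]), (380, [675.5, 187.9, 23.4]), (385, [678.0, 187.8, 22.4]), (390, [678.6, 189.4, 29.3]), (395, [680.8, 189.4, 29.0]), (400, [682.7, 189.7, 30.0]), (405, [684.5, 190.0, 31.0])]
185 [(360, [667.7, 178.0, 22.1]), (365, [669.8, 178.4, 23.3]), (370, [672.1, 178.4, 22.7]), (375, [674.4, 178.5, 22.8]), (380, [676.5, 178.8, 23.4]), (385, [677.6, 180.3, 28.6]), (390, [679.5, 180.7, 29.7]), (395, [681.8, 180.7, 29.4]), (400, [683.8, 180.9, 29.9]), (405, [685.5, 181.4, 31.4])]
205 [(360, [668.6, 168.5, 22.3]), (365, [670.6, 169.0, 23.6]), (370, [672.9, 169.2, 23.7]), (375, [675.2, 169.2, 23.5]), (380, [677.6, 169.3, 23.4]), (385, [678.7, 171.1, 28.6]), (390, [680.6, 
[... 581 characters left out ...]
 [682.9, 152.2, 29.4]), (395, [684.9, 152.9, 30.7]), (400, [687.3, 152.8, 30.4]), (405, [689.2, 153.4, 31.3])]
265 [(360, [671.2, 137.9, 23.0]), (365, [673.7, 138.0, 23.0]), (370, [676.3, 137.5, 22.0]), (375, [678.7, 137.9, 22.4]), (380, [679.4, 141.8, 29.5]), (385, [681.6, 142.3, 30.3]), (390, [684.0, 142.2, 30.0]), (395, [686.1, 142.8, 30.9]), (400, [688.7, 142.5, 30.0]), (405, [690.9, 142.8, 30.4])]
285 [(360, [666.4, 146.1, 55.0]), (365, [674.9, 126.2, 22.0]), (370, [677.2, 127.1, 23.2]), (375, [679.7, 127.0, 22.9]), (380, [680.7, 131.0, 29.3]), (385, [682.8, 131.7, 30.3]), (390, [684.9, 132.5, 31.4]), (395, [687.8, 131.5, 29.5]), (400, [689.6, 132.7, 31.4]), (405, [691.6, 133.3, 32.3])]
```

View pics/w8.png

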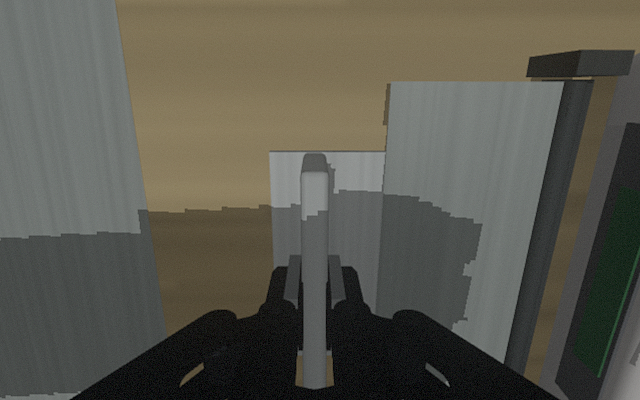

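The strip is tucked about 29 mm, square (2.8° against 2.75°) and centred. The apron edge is still at its rest height and covers the flange from u ≈ 383. I'll press down.

{"method": "send_rows", "body": {"targets": [{"offset": [0,0,-0.1],"spin": 0},{"offset": [0,0,-0.2],"spin": 0},{"offset": [0,0,-0.2],"spin": 0},{"offset": [0,0,-0.2],"spin": 0}], "squeeze": 100}}

```text
time_s: 9.7
eef_pos: [649.7, 138.8, 2.8]
ee_rot: [0.001, 0.689, 0.725, 0.001]
force: [-1.9, -0.2, 17.4]
grip_width: 0.099
grip_force: 100.3
```

{"method": "send_rows", "body": {"targets": [{"offset": [0,0,-0.07],"spin": 0},{"offset": [0,0,-0.1],"spin": 0},{"offset": [0,0,-0.1],"spin": 0},{"offset": [0,0,-0.1],"spin": 0},{"offset": [0,0,-0.1],"spin": 0},{"offset": [0,0,-0.1],"spin": 0}]}}

```text
time_s: 10.2
eef_pos: [649.8, 138.8, 2.8]
ee_rot: [0.002, 0.689, 0.725, 0.001]
force: [-4.9, -0.4, 24.0]
grip_width: 0.097
grip_force: 101.4
```

Run:
```python
from m import *
s=ctrl.sense(); im,d=ctrl.capture('wrist'); print(s['time_s'],s['eef_pos'],s['ee_rot'],s['force'],s['wrist_torque'],s['grip_force'])
W=cloud('wrist',d,s)
f=W[160:280,335:372].reshape(-1,3); f=f[(f[:,2]>17)&(f[:,2]<27)]
print('flange slope',np.linalg.lstsq(np.c_[f[:,:2]-f.mean(0)[:2],np.ones(len(f))],f[:,2],rcond=None)[0])
R=[np.mean(r,0) for r in ([W[v,u] for u in range(280,350) if 50<W[v,u,2]<75] for v in range(165,250,3)) if r]
print('rib',line(R)); print('apron',[W[v,390].round(1) for v in (165,205,245,285)])
```

```text
10.2 [649.76 138.83   2.76] [0.   0.69 0.72 0.  ] [-4.88 -0.39 24.02] [-0.16  1.2  -0.02] 101.37487292289734
flange slope [-0.    0.   22.67]
rib {'yaw': 2.81, 'x0': np.float32(646.6861), 'y0': np.float32(182.01012), 'ymin': np.float64(163.41970277790466), 'ymax': np.float64(192.51610718287577), 'z': np.float64(60.425513332330056), 'n': 29}
apron [array([678.7, 189.4,  29.2]), array([680.9, 171.4,  29. ]), array([683.1, 152. ,  29.1]), array([685. , 132.3,  31.2])]
```

The strip is flat and pressed down with about 24 N. The apron is at rest. I'm handing the job in.

```bash
python3 -c "
from rig import ctrl
print(ctrl.finish_job())"
```

```text
the job is handed in; nothing more can be done
None
```

I handed the job in at about 10 s: the spill strip sits about 29 mm under the apron, centred and square to within 0.1°, still held and pressed flat on the board at about 24 N, with the apron still at its rest height and no verdict returned.

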